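# Pull the big round button cap at the shop till

### The arm

A 7-joint arm with a two-finger parallel gripper is mounted at the origin on the work surface. World frame = base frame: x ahead of the robot, y to its left, z up, the work surface at z = 0. Lengths are in m, angles in rad, forces in N, time in s.
With the tool pointing down it reaches from about 0.425 to 0.825 m from the base axis. Payload 3.6 kg.
Tool frame: the origin (TCP) lies between the finger pads; the fingertips stand ctrl.tips_ahead ahead of it and the grasp point (between the pads) lies 11 mm behind it (ctrl.tips_ahead is the distance from the TCP to the fingertips, in m); z points along the fingers, y is the line along which they close (so a half turn about z gives the same grasp; the last joint's range is limited). The gripper opens to 85 mm and grips with 20 to 120 N. Pads are 22 mm wide; open, the fingers measure 114 mm over their backs; the gripper's body (76 mm by 85 mm) begins 54 mm behind the grasp point. The pads swing forward as they close: fully open they stand 13 mm farther back than shut.
Start: joints at [1.228, 0.615, -0.013, 1.423, 0.008, 1.103, -0.04], TCP at [0.202, -0.618, 0.239] pointing down, gripper open.
Joint ranges: [-3.12, 3.12], [-0.3, 2.06], [-1.34, 1.32], [0.26, 2.42], [-1.36, 4.5], [0.01, 1.98], [-2.84, 2.84]. Speed limits (rad/s): [2.79, 2.79, 3.14, 3.14, 3.14, 3.14, 3.14].

### API

Orientations are given as a unit quaternion [x, y, z, w].
In Python, from rig import ctrl gives the robot as it stands.
- The arm moves only by the tool nudge_tcp, called after ">>>" in YAML: its name, and indented under it one key for each argument. Schema: {"type":"object","properties":{"rows":{"type":"array","items":{"type":"array","prefixItems":[{"type":"array","items":{"type":"number"},"minItems":3,"maxItems":3},{"type":"number"}],"minItems":2,"maxItems":2},"minItems":1,"maxItems":12},"jaw":{"type":"number"},"grip_n":{"type":"number"},"only":{"type":"string"},"quiet":{"type":"boolean"},"lines":{"type":"string"}},"required":["rows"],"additionalProperties":false}. rows is a list of rows, 1 to 12 of them, each written [[dx, dy, dz], turn]: dx, dy, dz in m, then a turn about the tool's z in rad; each row is the pose to reach, as a shift and turn from the pose commanded when the call began, along the tool's axes at that moment; what a row does not reach only later rows make up. A row lasts 1/8 s, in which the tool goes at most 0.0625 m and 0.188 rad, less where a joint would pass 70% of its speed; a pose out of reach is approached as far as the arm can. jaw is the finger opening in m, set as the call begins (left out keeps the last). The fingers move at their own pace and stop on an object; grip_n is the grip in N (left out, the last holds). Time passes only in rows, so rows that do not move let the fingers close. The tool returns the time, the measured TCP pose, the force, the opening and the grip force at its end. only (a regular expression) keeps the lines of the reply that match it, lines (a string "A,B") keeps lines A to B, and quiet returns only ok. Input that does not fit is refused with a message, and nothing moves.
- ctrl.observe(): the state, without advancing time (a new reading comes with each control period).
- ctrl.read_camera(name): name is "scene" or "top" or "wrist"; returns (picture, depth): 420x560x3 uint8, blue, green, red; 420x560 float32, m along the optical axis (not along the pixel's ray), 0 where there is no reading.
- ctrl.get_calibration(name): a dict with "fovy" (degrees; the focal length in pixels is half the picture's height over the tangent of half this angle, whatever the lens; pixels are square), "cx", "cy" (the principal point, pixels), "rvec" (rotation vector, rad) and "tvec" (3), from world to camera coordinates, as OpenCV has them; the wrist camera has in their place "tool_from_camera" (4x4, takes a point from camera to tool coordinates, whose origin is the TCP and whose axes are the flange's). Camera axes: x right, y down, z forward; pixel columns grow to the right and rows downward; lengths in m; the calibration is good to about 2 mm. A picture is of the moment at which its call begins: read the wrist's pose just before it. get_calibration takes no time and is no camera call.
- ctrl.hand_in(): hands the job in; it is judged then, once.
The state is a dict: "t": time; "joints": joint angles; "joint_velocities": joint speeds; "joint_efforts": joint torques, N m; "tcp_pos": TCP position; "orientation": TCP orientation; "force": force on the tool from outside, world axes, zero at the start; "ft_torque": the same for the moment, N m; "gripper_width": finger opening in m; "grip_force": force on a finger pad.
Only numpy, scipy, OpenCV 4.12 (cv2) and the standard library are available. Lean on these libraries where they do the work, as an engineer would, in place of code of your own. Each camera call takes 0.05 s, during which the arm holds its last target. There are 200 camera calls.

### The job

The big round button cap on the till's control box needs a wash. Take the puller by its handle, slide its fork under that cap until the handle stands over it, and pull the snug cap straight up off its post, keeping it level and your fingers off it. Then stand the puller upright in the wooden tray with the cap still resting on its fork, and let go.

Things in the scene. Friction and masses are not known exactly. Their poses are not given: they have to be found in the camera images.
- puller: Steel C-shaped puller standing on its fork (mm). Origin: fork's underside, below the handle; z up, x to the fork's open end. Fork 6 thick, 60 wide, x -60..40; slot 36 wide from x=-20 to the open end. Back at x -60..-50 rises to an arm at z 68..76, leaving 62 free over the fork. Wooden handle on the arm at x=y=0: 24 (x) by 20 (y), z 76..126; grip along y from above. 0.2-0.3 kg
- cap: Big round domed black cap, 60 mm across, 22 mm tall, 50 g; the box's other two (a 52 square, a 38 round) stay. Origin: centre of flat underside; axes parallel to the box's. Sits on an 18 square post; below it 22 free height over the box's top. Spring balls hold it with 5-15 N; free 12 mm up. Other caps 100 away along the box's y, same height; way in along the box's +x is clear
- console: Fixed grey control box, 110 (x) by 310 (y) by 40 mm tall, on the counter; three black buttons in a row along its y, order varies. Origin: centre of its underside; x points across the box, away from the robot
- tray: Fixed shallow wooden tray, 200 (x) by 180 (y) mm, rim 12 high, walls and floor 5 thick. Origin: centre of its underside. Lies to the left or right of the box, the puller on the other side

How it is judged:
By the outcome, as a careful person would: the job done as asked, in the order asked, and still so for the second after the job is handed in, with the robot touching nothing.
It also fails if it takes over 56 s, if anything falls off the work surface, if the arm or the gripper's body presses on something with over 40 N, if the wrist force passes 120 N, or if a joint passes its speed limit or range.

## Working session

There is one attempt and no reset: what is moved stays moved. The work goes in short steps, Python scripts to look and compute and a tool call to move; the robot and the scene stay as the last step left them, time stands still between calls to the robot, and variables do not carry over. Pictures are saved under pics/ and viewed, at most 10 in all, crops included, and the job is handed in when it is done.

```bash
mkdir -p pics; ls; cat > h.py <<'E'
import numpy as np, cv2
from scipy.spatial.transform import Rotation as R
from rig import ctrl
def cam(name):
    c=ctrl.get_calibration(name); f=210/np.tan(np.radians(c["fovy"])/2)
    if "rvec" in c:
        M=R.from_rotvec(np.ravel(c["rvec"])).as_matrix(); t=np.ravel(c["tvec"])
        return f,c["cx"],c["cy"],M.T,-M.T@t
    s=ctrl.observe(); T=np.array(c["tool_from_camera"]); Q=R.from_quat(s["orientation"]).as_matrix()
    return f,c["cx"],c["cy"],Q@T[:3,:3],Q@T[:3,3]+np.array(s["tcp_pos"])
def ray(C,uv,z):
    f,cx,cy,M,o=C; uv=np.atleast_2d(uv).astype(float)
    d=np.c_[(uv[:,0]-cx)/f,(uv[:,1]-cy)/f,np.ones(len(uv))]@M.T
    return o+d*((z-o[2])/d[:,2])[:,None]
def cloud(C,dep):
    f,cx,cy,M,o=C; v,u=np.mgrid[:dep.shape[0],:dep.shape[1]]
    p=np.stack([(u-cx)/f*dep,(v-cy)/f*dep,dep],-1)@M.T+o
    p[dep==0]=np.nan; return p
E
python3 - <<'E'
from h import *
for n in ("top","scene"):
    C=cam(n); b,d=ctrl.read_camera(n); cv2.imwrite(f"pics/{n}0.png",b); np.savez(f"{n}0.npz",b=b,d=d); print(n,C, ctrl.get_calibration(n))
s=ctrl.observe(); print(s, ctrl.tips_ahead)
E
```

```text
pics
rig.py
top (np.float64(379.0561034429271), 287.72853788011565, 207.35063045973934, array([[ 0.00215806, -0.99766462,  0.06826899],
       [-0.99995142, -0.00280954, -0.00944826],
       [ 0.009618  , -0.06824529, -0.99762221]]), array([0.48848168, 0.01651426, 0.87485473])) {'fovy': 57.97358077491971, 'cx': 287.72853788011565, 'cy': 207.35063045973934, 'rvec': array([ 2.19395213, -2.18850308,  0.08532967]), 'tvec': array([0.00704494, 0.547092  , 0.83958239])}
scene (np.float64(394.4301262330339), 280.7529075698501, 215.0943177711114, array([[-0.42437754,  0.59779069, -0.68011028],
       [ 0.90534092,  0.2935386 , -0.30690863],
       [ 0.0161715 , -0.7459768 , -0.66577557]]), array([1.18236366, 0.27087043, 0.68971922])) {'fovy': 56.062896909310474, 'cx': 280.7529075698501, 'cy': 215.0943177711114, 'rvec': array([ 1.34243277,  2.12885273, -0.94032211]), 'tvec': array([ 0.2453847 , -0.27180238,  1.34646836])}
{'t': 0.1, 'joints': array([ 1.22848137,  0.61582294, -0.01258697,  1.42478916,  0.00810053,
        1.10341301, -0.04042584]), 'joint_velocities': array([-0.00010491, -0.00111688,  0.0015773 , -0.00328169, -0.00039003,
        0.00097872,  0.00178785]), 'joint_efforts': array([ 1.49440471e-03, -4.70379925e+01,  2.60457834e-01, -1.71569395e+01,
        1.01621225e-02,  5.84367735e-03,  2.14708541e-05]), 'tcp_pos': array([ 0.20166383, -0.61719471,  0.23823704]), 'orientation': array([ 9.87556532e-01,  1.57259903e-01, -2.11380629e-04, -1.17217493e-03]), 'force': array([ 0.07464934,  0.42802845, -0.42824145]), 'ft_torque': array([-0.02918914, -0.04309065, -0.0409501 ]), 'grip_force': 0.0, 'gripper_width': 0.08508682092086825} 0.008
```

View pics/top0.png

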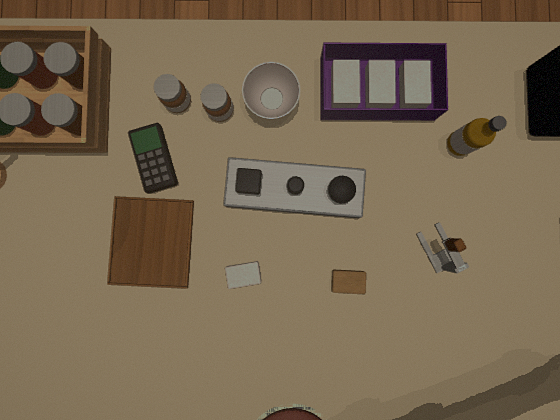

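View pics/scene0.png

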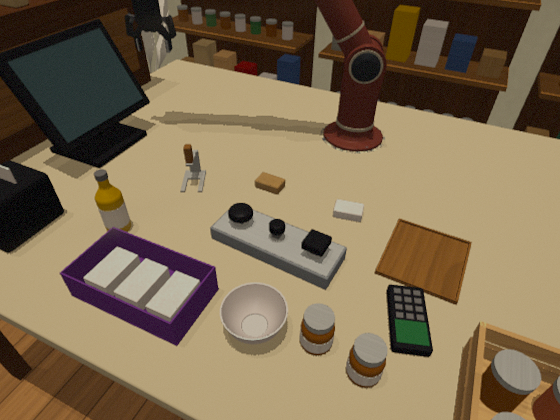

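The top view shows the console centred near (295,187) with the big cap at (342,189). The puller is at (445,250), its fork's open end up-left, and the tray is at (150,243). The scene view agrees with this. Next I'll measure them.

```bash
python3 - <<'E'
from h import *
z=np.load("top0.npz"); b,d=z["b"],z["d"]; C=cam("top"); P=cloud(C,d)
cv2.imwrite("pics/crop.png",cv2.resize(b[205:285,400:490],None,fx=8,fy=7,interpolation=cv2.INTER_CUBIC))
print("counter z",np.nanmedian(P[300:330,200:300,2]))
def rect(m,zh,name):
    n,l,s,_=cv2.connectedComponentsWithStats(m.astype(np.uint8)); k=1+np.argmax(s[1:,4])
    c=max(cv2.findContours((l==k).astype(np.uint8),0,1)[0],key=cv2.contourArea)[:,0]
    q=ray(C,c,zh)[:,:2].astype(np.float32); print(name,s[k],cv2.minAreaRect(q), np.round(cv2.boxPoints(cv2.minAreaRect(q)),4).tolist())
    return c
roi=np.zeros(d.shape,bool); roi[150:225,215:375]=1
g=(P[...,2]>0.03)&roi; rect(g,0.04,"console")
roi[:]=0; roi[185:300,95:205]=1
hsv=cv2.cvtColor(b,cv2.COLOR_BGR2HSV); print(hsv[240,150],hsv[300,220])
rect(roi&(hsv[...,1]>130),0.008,"tray")
roi[:]=0; roi[165:215,318:366]=1
c=rect(roi&(hsv[...,2]<60)&(P[...,2]>.06),0.07,"cap")
for n in("cap",):
    print(cv2.minEnclosingCircle(c.astype(np.float32)))
    print("cap top z",np.nanmax(P[170:210,325:360,2]))
roi[:]=0; roi[210:285,405:480]=1
h=roi&(P[...,2]>0.005)
for lo,hi in((.003,.02),(.02,.06),(.06,.09),(.105,.14)):
    m=roi&(P[...,2]>lo)&(P[...,2]<hi); q=P[m]; print(lo,hi,m.sum(),np.median(q,0),cv2.minAreaRect(q[:,:2].astype(np.float32)))
# scene
z=np.load("scene0.npz"); S=cloud(cam("scene"),z["d"]); r=S[140:195,175:215].reshape(-1,3)
for lo,hi in((.003,.02),(.06,.08),(.08,.12),(.12,.14)):
    q=r[(r[:,2]>lo)&(r[:,2]<hi)]; print("scene",lo,len(q),np.median(q,0) if len(q) else 0,cv2.minAreaRect(q[:,:2].astype(np.float32)) if len(q) else 0)
E
```

```text
counter z 0.0006132705760529822
console [ 223  157  143   61 6848] ((0.5906491875648499, -0.00599883496761322), (0.3087632358074188, 0.10999138653278351), 85.23580932617188) [[0.5230000019073486, -0.15530000627040863], [0.6326000094413757, -0.16439999639987946], [0.65829998254776, 0.14329999685287476], [0.5486999750137329, 0.15240000188350677]]
[ 15 165  91] [ 19  78 137]
tray [ 108  196   86   92 7011] ((0.4689148962497711, 0.3193545341491699), (0.1817413717508316, 0.19942285120487213), 87.29481506347656) [[0.36500000953674316, 0.23330000042915344], [0.5641999840736389, 0.22390000522136688], [0.5727999806404114, 0.40540000796318054], [0.3736000061035156, 0.4147999882698059]]
cap [328 176  28  28 606] ((0.582767128944397, -0.10548269003629684), (0.0558735653758049, 0.058004505932331085), 44.89143371582031) [[0.5425000190734863, -0.1046999990940094], [0.5834000110626221, -0.14569999277591705], [0.6230000257492065, -0.1062999963760376], [0.582099974155426, -0.06520000100135803]]
((341.47003173828125, 189.23297119140625), 13.986956596374512)
cap top z 0.08866399496764699
0.003 0.02 1204
[... 575 characters left out ...]
9320845604, 0.019828330725431442), 26.341520309448242)
scene 0.003 342 [ 0.44178103 -0.34368353  0.00586854] ((0.3914284110069275, -0.3851361870765686), (0.29602867364883423, 0.11153515428304672), 31.839923858642578)
scene 0.06 77 [ 0.44257104 -0.33476642  0.07489193] ((0.4453333020210266, -0.33899199962615967), (0.07604625821113586, 0.020360294729471207), 21.54499053955078)
scene 0.08 107 [ 0.47617953 -0.32376687  0.10044225] ((0.4712315797805786, -0.3238562047481537), (0.016106922179460526, 0.026515638455748558), 63.79171371459961)
scene 0.12 45 [ 0.47301669 -0.32671522  0.12469457] ((0.47021013498306274, -0.3280249536037445), (0.022518396377563477, 0.01949937269091606), 26.58287811279297)
```

View pics/crop.png

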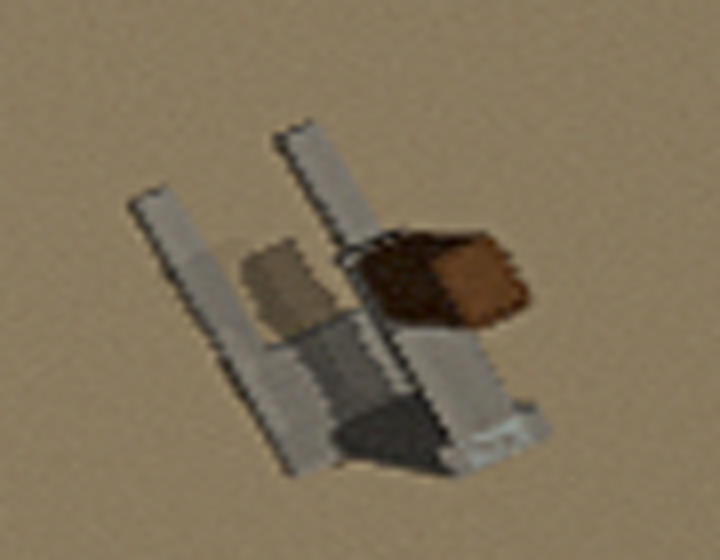

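The crop shows the puller standing with its open end up-left, yaw about 27°, and the handle near (0.467,-0.328). The console yaw is -4.8° and the cap is at (0.5825,-0.1055). I'll move above the handle.

```bash
cat > go.py <<'E'
import sys
from h import *
x,y,z,phi=map(float,sys.argv[1:5]); s=ctrl.observe(); Q=R.from_quat(s["orientation"]).as_matrix()
p=np.arctan2(Q[1,0],Q[0,0]); t=-((phi-p+np.pi)%(2*np.pi)-np.pi)
print("t",s["t"],"pos",s["tcp_pos"],"phi",p,"tool z",Q[:,2]); print("delta",np.round(Q.T@(np.array([x,y,z])-s["tcp_pos"]),4),"turn",round(t,4))
E
python3 go.py 0.467 -0.3285 0.2 0.463
```

```text
t 0.1 pos [ 0.20166383 -0.61719471  0.23823704] phi 0.31583111527775665 tool z [-7.86172874e-04  2.24869462e-03 -9.99997163e-01]
delta [ 0.3419 -0.1919  0.0387] turn -0.1472
```

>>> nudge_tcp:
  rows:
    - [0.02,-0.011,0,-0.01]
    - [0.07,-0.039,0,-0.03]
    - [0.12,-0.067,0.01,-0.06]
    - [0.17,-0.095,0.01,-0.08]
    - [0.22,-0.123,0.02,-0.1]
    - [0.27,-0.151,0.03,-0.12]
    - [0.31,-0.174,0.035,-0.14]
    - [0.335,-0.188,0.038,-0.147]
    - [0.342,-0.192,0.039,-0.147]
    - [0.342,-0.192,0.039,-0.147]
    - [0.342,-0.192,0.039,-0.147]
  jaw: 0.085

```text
refused: rows[0]: [0.02, -0.011, 0, -0.01] is too long (schema: maxItems 2). Nothing was moved.
```

Refused on format, not on reach. It needs rows with the three-number parts in brackets of their own.

>>> nudge_tcp:
  rows:
    - [[0.02,-0.011,0],-0.01]
    - [[0.07,-0.039,0],-0.03]
    - [[0.12,-0.067,0.01],-0.06]
    - [[0.17,-0.095,0.01],-0.08]
    - [[0.22,-0.123,0.02],-0.1]
    - [[0.27,-0.151,0.03],-0.12]
    - [[0.31,-0.174,0.035],-0.14]
    - [[0.335,-0.188,0.038],-0.147]
    - [[0.342,-0.192,0.039],-0.147]
    - [[0.342,-0.192,0.039],-0.147]
    - [[0.342,-0.192,0.039],-0.147]
  jaw: 0.085

```text
t: 1.48
tcp_pos: [0.466, -0.3307, 0.2005]
orientation: [0.974, 0.228, -0.0, 0.0]
force: [0.2, -0.8, -0.7]
gripper_width: 0.0854
grip_force: 0.0
```

```bash
python3 - <<'E'
from h import *
C=cam("wrist"); b,d=ctrl.read_camera("wrist"); cv2.imwrite("pics/w1.png",b); np.savez("w1.npz",b=b,d=d)
P=cloud(C,d)
for lo,hi in((.003,.02),(.06,.085),(.118,.135)):
    m=((P[...,2]>lo)&(P[...,2]<hi)&(np.hypot(P[...,0]-.455,P[...,1]+.33)<.1)); q=P[m]
    if len(q): print(lo,len(q),np.median(q,0),cv2.minAreaRect(q[:,:2].astype(np.float32)))
E
python3 go.py 0.467 -0.3285 0.2 0.463
```

```text
0.003 2129 [ 0.45629544 -0.33452285  0.00529057] ((0.457371324300766, -0.3331905007362366), (0.0997653603553772, 0.060075048357248306), 26.867849349975586)
0.06 906 [ 0.42584829 -0.34779994  0.07518239] ((0.44441089034080505, -0.3396035432815552), (0.0729331374168396, 0.029623623937368393), 26.78636932373047)
0.118 846 [ 0.46765882 -0.32788227  0.12473105] ((0.4663183093070984, -0.32857000827789307), (0.024086954072117805, 0.019127992913126945), 26.03495979309082)
t 1.525 pos [ 0.46603471 -0.33076483  0.20049045] phi 0.45970628387089535 tool z [-5.33733770e-04 -1.01815922e-03 -9.99999339e-01]
delta [ 0.0019 -0.0016  0.0005] turn -0.0033
```

View pics/w1.png

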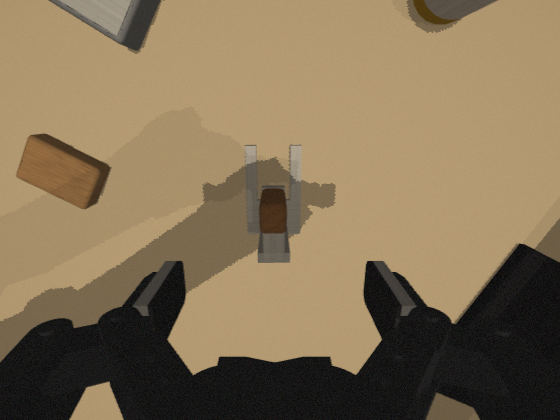

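The wrist view shows the puller at (275,205), centred between the open fingers. All cues agree on origin (0.4663,-0.3287) and yaw 0.469.

```bash
python3 go.py 0.4663 -0.3287 0.091 0.469
```

```text
t 1.525 pos [ 0.46603471 -0.33076483  0.20049045] phi 0.45970628387089535 tool z [-5.33733770e-04 -1.01815922e-03 -9.99999339e-01]
delta [ 0.0013 -0.0018  0.1095] turn -0.0093
```

>>> nudge_tcp:
  rows:
    - [[0.0013,-0.0018,0.02],-0.009]
    - [[0.0013,-0.0018,0.05],-0.009]
    - [[0.0013,-0.0018,0.08],-0.009]
    - [[0.0013,-0.0018,0.1],-0.009]
    - [[0.0013,-0.0018,0.109],-0.009]
    - [[0.0013,-0.0018,0.109],-0.009]
    - [[0.0013,-0.0018,0.109],-0.009]

```text
t: 2.4
tcp_pos: [0.4682, -0.3276, 0.0923]
orientation: [0.972, 0.233, 0.001, 0.001]
force: [-0.3, 0.3, -0.8]
gripper_width: 0.0851
grip_force: 0.0
```

```bash
python3 go.py 0.4663 -0.3287 0.091 0.469
```

```text
t 2.4 pos [ 0.46815364 -0.32758621  0.09229412] phi 0.47128407533396716 tool z [ 0.00168106 -0.00114593 -0.99999793]
delta [-0.0022  0.0001  0.0013] turn 0.0023
```

>>> nudge_tcp:
  rows:
    - [[0,0,0],0]
    - [[0,0,0],0]
    - [[0,0,0],0]
    - [[0,0,0],0]
    - [[0,0,0],0]
    - [[0,0,0],0]
  jaw: 0.0
  grip_n: 90

```text
t: 3.15
tcp_pos: [0.4679, -0.327, 0.0915]
orientation: [0.972, 0.234, 0.0, 0.0]
force: [1.1, 0.2, 2.1]
gripper_width: 0.0186
grip_force: 87.7
```

>>> nudge_tcp:
  rows:
    - [[0,0,0],0]
    - [[0,0,-0.01],0]
    - [[0,0,-0.03],0]
    - [[0,0,-0.06],0]
    - [[0,0,-0.09],0]
    - [[0,0,-0.1],0]
    - [[0,0,-0.1],0]

```text
t: 4.03
tcp_pos: [0.4675, -0.3268, 0.1915]
orientation: [0.972, 0.234, 0.0, 0.0]
force: [-0.6, -0.1, -1.8]
gripper_width: 0.0188
grip_force: 88.0
```

```bash
python3 go.py 0.42 -0.0919 0.2 -0.083
```

```text
t 4.025 pos [ 0.46753559 -0.32683003  0.19147008] phi 0.47183143732483773 tool z [ 2.74997649e-04 -1.30408077e-04 -9.99999954e-01]
delta [ 0.0644 -0.2309 -0.0086] turn 0.5548
```

```bash
python3 go.py 0.455 -0.0949 0.2 -0.083
```

```text
t 4.025 pos [ 0.46753559 -0.32683003  0.19147008] phi 0.47183143732483773 tool z [ 2.74997649e-04 -1.30408077e-04 -9.99999954e-01]
delta [ 0.0943 -0.2123 -0.0086] turn 0.5548
```

>>> nudge_tcp:
  rows:
    - [[0.005,-0.012,0],0.03]
    - [[0.02,-0.045,0],0.11]
    - [[0.035,-0.079,0],0.2]
    - [[0.05,-0.113,0],0.29]
    - [[0.065,-0.146,-0.005],0.38]
    - [[0.08,-0.18,-0.008],0.47]
    - [[0.09,-0.203,-0.008],0.53]
    - [[0.0943,-0.2123,-0.0085],0.555]
    - [[0.0943,-0.2123,-0.0085],0.555]
    - [[0.0943,-0.2123,-0.0085],0.555]
    - [[0.0943,-0.2123,-0.0085],0.555]

```text
t: 5.4
tcp_pos: [0.455, -0.0958, 0.1995]
orientation: [0.999, -0.042, -0.0, 0.0]
force: [-0.0, 1.1, -1.5]
gripper_width: 0.0193
grip_force: 88.2
```

```bash
python3 - <<'E'
from h import *
C=cam("wrist"); s=ctrl.observe(); b,d=ctrl.read_camera("wrist"); cv2.imwrite("pics/w2.png",b); np.savez("w2.npz",b=b,d=d,C=np.array(0))
P=cloud(C,d); tcp=np.array(s["tcp_pos"]); print(s["tcp_pos"],R.from_quat(s["orientation"]).as_matrix())
near=np.hypot(P[...,0]-tcp[0],P[...,1]-tcp[1])<.075
m=near&(P[...,2]>.09)&(P[...,2]<.125); q=P[m]; print(len(q),np.percentile(q[:,2],[5,50,95]),cv2.minAreaRect(q[:,:2].astype(np.float32)))
A=np.c_[q[:,:2]-tcp[:2],np.ones(len(q))]; print("plane",np.linalg.lstsq(A,q[:,2],rcond=None)[0])
m=(P[...,2]>.078)&(P[...,2]<.095)&(np.hypot(P[...,0]-.5825,P[...,1]+.1055)<.035)&~(near&(P[...,2]>.09)); q=P[m]
print("cap",len(q),np.median(q,0),cv2.minEnclosingCircle(q[:,:2].astype(np.float32)))
hsv=b.max(-1); m=(hsv<60)&(P[...,2]>.062)&(P[...,2]<.092)&(np.hypot(P[...,0]-.5825,P[...,1]+.1055)<.04);q=P[m]; print("cap",len(q),cv2.minEnclosingCircle(q[:,:2].astype(np.float32)))
m=(P[...,2]>.034)&(P[...,2]<.046); q=P[m]; print("box",len(q),np.median(q[:,2]),cv2.minAreaRect(q[:,:2].astype(np.float32)))
E
```

```text
[ 0.45495324 -0.09584825  0.19950121] [[ 9.96422767e-01 -8.45054248e-02 -7.09137181e-04]
 [-8.45056226e-02 -9.96422970e-01 -2.53672939e-04]
 [-6.85163837e-04  3.12691571e-04 -9.99999716e-01]]
2949 [0.11193331 0.11346189 0.11452752] ((0.45553314685821533, -0.09589274227619171), (0.06013905629515648, 0.07333984971046448), 85.16188049316406)
plane [-0.00446243 -0.00714415  0.11334428]
cap 4361 [ 0.58198928 -0.10345749  0.08190541] ((0.5824490189552307, -0.10341618955135345), 0.027553444728255272)
cap 5079 ((0.5818023085594177, -0.10271447151899338), 0.02972659282386303)
box 26505 0.04015855090668896 ((0.581132173538208, -0.006239950656890869), (0.3039526045322418, 0.09027881175279617), 85.20491790771484)
```

View pics/w2.png

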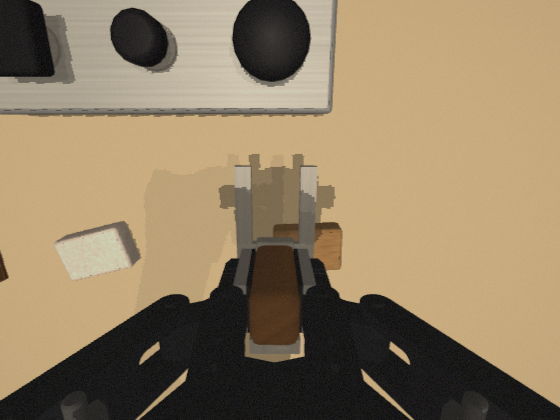

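The wrist view shows the fork level, with its tines at columns 243 and 308, and the cap ahead at (271,38). The offset is only about 3 mm. The fork underside is 92 mm below the TCP. I'll lower to fork height and line up.

```bash
python3 go.py 0.4587 -0.0934 0.140 -0.084
```

```text
t 5.45 pos [ 0.45504667 -0.09573236  0.19962732] phi -0.0845299273221299 tool z [-3.78311694e-04 -1.63448014e-04 -9.99999915e-01]
delta [ 0.0035 -0.0026  0.0596] turn -0.0005
```

>>> nudge_tcp:
  rows:
    - [[0.0035,-0.0026,0.01],0]
    - [[0.0035,-0.0026,0.03],0]
    - [[0.0035,-0.0026,0.05],0]
    - [[0.0035,-0.0026,0.059],0]
    - [[0.0035,-0.0026,0.0595],0]
    - [[0.0035,-0.0026,0.0595],0]
    - [[0.0035,-0.0026,0.0595],0]

```text
t: 6.32
tcp_pos: [0.4594, -0.0927, 0.141]
orientation: [0.999, -0.042, 0.001, 0.0]
force: [-0.0, -0.1, -1.1]
gripper_width: 0.0189
grip_force: 88.2
```

```bash
python3 - <<'E'
from h import *
C=cam("wrist"); s=ctrl.observe(); b,d=ctrl.read_camera("wrist"); P=cloud(C,d); tcp=np.array(s["tcp_pos"])
Q=R.from_quat(s["orientation"]).as_matrix(); L=(P-tcp)@Q   # tool coords
f=(L[...,2]>.078)&(L[...,2]<.095)&(abs(L[...,1])<.04)&(L[...,0]>-.03)&(L[...,0]<.06)
q=L[f]; print("fork",len(q),q.min(0),q.max(0),np.median(q[:,2]))
for s_ in(1,-1): t=q[(q[:,1]*s_>.01)]; print("tine y",np.percentile(t[:,1],[2,50,98]))
m=(b.max(-1)<60)&(P[...,2]>.062)&(P[...,2]<.092)&(np.hypot(P[...,0]-.5825,P[...,1]+.104)<.042); q=L[m]
print("cap",len(q),cv2.minEnclosingCircle(q[:,:2].astype(np.float32)),q[:,2].min())
m=(P[...,2]>.034)&(P[...,2]<.046); q=L[m]; print("box top tool z",np.median(q[:,2]))
E
python3 go.py 0.5833 -0.1038 0.140 -0.084
```

```text
fork 2894 [-0.02986967 -0.03004535  0.08314707] [0.03727461 0.03011624 0.09300143] 0.08603222006724506
tine y [0.01688929 0.02371991 0.0297853 ]
tine y [-0.02979505 -0.02369091 -0.01729986]
cap 6709 ((0.1226421445608139, -0.00015690922737121582), 0.029587989673018456) 0.05568494897099444
box top tool z 0.10095063239721588
t 6.375 pos [ 0.45932443 -0.09269813  0.14091135] phi -0.08320408848942412 tool z [ 1.42362417e-03 -1.37801538e-04 -9.99998977e-01]
delta [0.1245 0.0008 0.0011] turn 0.0008
```

>>> nudge_tcp:
  rows:
    - [[0.01,0,0.0005],0]
    - [[0.03,0,0.0005],0]
    - [[0.05,0,0.0005],0]
    - [[0.07,0,0.0005],0]
    - [[0.09,0,0.0005],0]
    - [[0.108,0,0.0005],0]
    - [[0.118,0,0.0005],0]
    - [[0.1245,0,0.0005],0]
    - [[0.1245,0,0.0005],0]
    - [[0.1245,0,0.0005],0]

```text
t: 7.62
tcp_pos: [0.5823, -0.103, 0.1398]
orientation: [0.999, -0.042, -0.0, -0.0]
force: [-0.7, 0.7, -1.5]
gripper_width: 0.0191
grip_force: 88.2
```

```bash
python3 - <<'E'
from h import *
b,d=ctrl.read_camera("scene"); cv2.imwrite("pics/s2.png",cv2.resize(b[150:280,180:360],None,fx=4,fy=4))
E
python3 go.py 0.5833 -0.1038 0.140 -0.084
```

```text
t 7.675 pos [ 0.58233759 -0.10297365  0.13984202] phi -0.08331378508996823 tool z [-7.60332035e-04  1.50775656e-04 -9.99999700e-01]
delta [ 0.001   0.0007 -0.0002] turn 0.0007
```

View pics/s2.png

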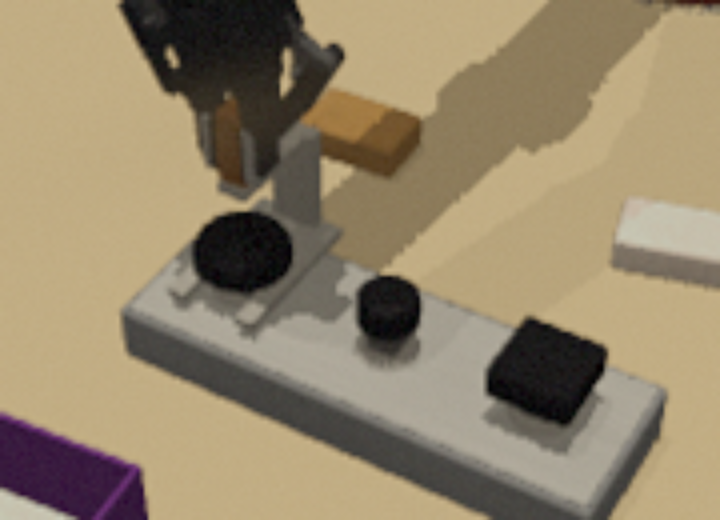

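The fork straddles the post under the big cap, with tine tips at crop (185,285) and (250,318). The handle is over it. Pull straight up slowly.

>>> nudge_tcp:
  rows:
    - [[0,0,0],0]
    - [[0,0,-0.003],0]
    - [[0,0,-0.005],0]
    - [[0,0,-0.006],0]
    - [[0,0,-0.007],0]
    - [[0,0,-0.008],0]
    - [[0,0,-0.009],0]
    - [[0,0,-0.01],0]
    - [[0,0,-0.011],0]
    - [[0,0,-0.012],0]
    - [[0,0,-0.013],0]
    - [[0,0,-0.014],0]
  grip_n: 115

```text
t: 9.18
tcp_pos: [0.5839, -0.1031, 0.1551]
orientation: [0.999, -0.042, 0.001, 0.0]
force: [-0.3, 0.1, -1.7]
gripper_width: 0.0186
grip_force: 113.1
```

>>> nudge_tcp:
  rows:
    - [[0,0,-0.001],0]
    - [[0,0,-0.002],0]
    - [[0,0,-0.003],0]
    - [[0,0,-0.004],0]
    - [[0,0,-0.005],0]
    - [[0,0,-0.006],0]
    - [[0,0,-0.007],0]
    - [[0,0,-0.008],0]
    - [[0,0,-0.009],0]
    - [[0,0,-0.01],0]
    - [[0,0,-0.011],0]
    - [[0,0,-0.012],0]

```text
t: 10.68
tcp_pos: [0.583, -0.103, 0.1659]
orientation: [0.999, -0.042, -0.0, -0.0]
force: [0.6, 0.2, -2.0]
gripper_width: 0.0184
grip_force: 113.1
```

>>> nudge_tcp:
  rows:
    - [[0,0,-0.002],0]
    - [[0,0,-0.005],0]
    - [[0,0,-0.01],0]
    - [[0,0,-0.016],0]
    - [[0,0,-0.022],0]
    - [[0,0,-0.028],0]
    - [[0,0,-0.034],0]
    - [[0,0,-0.038],0]
    - [[0,0,-0.04],0]
    - [[0,0,-0.04],0]

```text
t: 11.92
tcp_pos: [0.583, -0.103, 0.2059]
orientation: [0.999, -0.042, 0.0, -0.0]
force: [-0.9, -0.6, -1.6]
gripper_width: 0.0189
grip_force: 113.1
```

```bash
python3 - <<'E'
from h import *
b,d=ctrl.read_camera("scene"); cv2.imwrite("pics/s3.png",cv2.resize(b[100:280,160:380],None,fx=3,fy=3))
E
python3 go.py 0.57 -0.103 0.2 -0.084
```

```text
t 11.975 pos [ 0.58286855 -0.10296247  0.20572019] phi -0.08316933388714862 tool z [-2.54539774e-04  1.16332649e-04 -9.99999961e-01]
delta [-0.0128  0.0011  0.0057] turn 0.0008
```

View pics/s3.png

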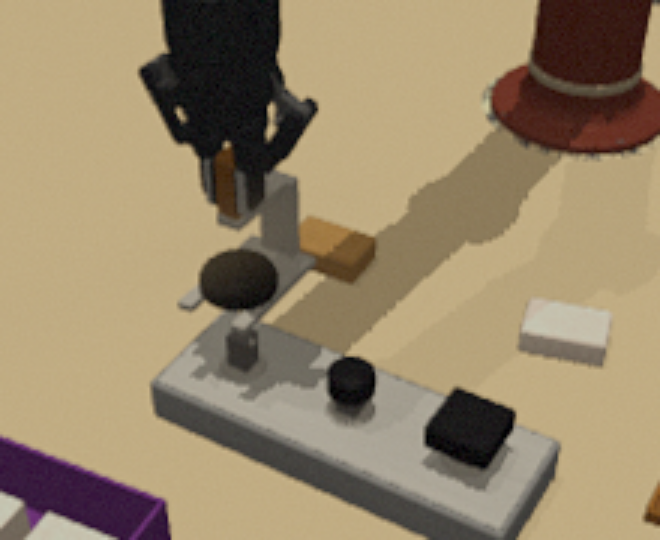

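The cap came off level and rests on the fork at crop (238,278), and the post is bare. I'll carry it gently to the tray.

```bash
python3 go.py 0.481 0.319 0.21 -0.06
```

```text
t 11.975 pos [ 0.58286855 -0.10296247  0.20572019] phi -0.08316933388714862 tool z [-2.54539774e-04  1.16332649e-04 -9.99999961e-01]
delta [-0.1366 -0.412  -0.0042] turn -0.0232
```

>>> nudge_tcp:
  rows:
    - [[-0.0015,-0.005,-0.001],0]
    - [[-0.005,-0.015,-0.002],0]
    - [[-0.0095,-0.029,-0.003],0]
    - [[-0.0155,-0.047,-0.004],0]
    - [[-0.022,-0.067,-0.004],0]
    - [[-0.029,-0.087,-0.004],0]
    - [[-0.0355,-0.107,-0.004],0]
    - [[-0.042,-0.127,-0.004],0]
    - [[-0.049,-0.147,-0.004],0]
    - [[-0.0555,-0.167,-0.004],0]
    - [[-0.062,-0.187,-0.004],0]
    - [[-0.0685,-0.206,-0.004],0]

```text
t: 13.48
tcp_pos: [0.5311, 0.1099, 0.2099]
orientation: [0.999, -0.041, -0.0, -0.0]
force: [-0.1, 0.5, -2.9]
gripper_width: 0.0187
grip_force: 113.1
```

>>> nudge_tcp:
  rows:
    - [[-0.0065,-0.02,0],0]
    - [[-0.013,-0.04,0],0]
    - [[-0.02,-0.06,0],0]
    - [[-0.0265,-0.08,0],0]
    - [[-0.033,-0.1,0],0]
    - [[-0.04,-0.12,0],0]
    - [[-0.0465,-0.14,0],0]
    - [[-0.053,-0.16,0],0]
    - [[-0.059,-0.178,0],0]
    - [[-0.0635,-0.192,0],0]
    - [[-0.0665,-0.201,0],0]
    - [[-0.068,-0.206,0],0]

```text
t: 14.98
tcp_pos: [0.4811, 0.3192, 0.2098]
orientation: [0.999, -0.042, 0.0, 0.0]
force: [-0.0, 0.4, -2.5]
gripper_width: 0.0192
grip_force: 113.1
```

>>> nudge_tcp:
  rows:
    - [[0,0,0],0]
    - [[0,0,0],0]

```text
t: 15.22
tcp_pos: [0.4815, 0.318, 0.2098]
orientation: [0.999, -0.042, 0.0, 0.0]
force: [-0.1, 0.5, -1.7]
gripper_width: 0.0187
grip_force: 113.1
```

```bash
python3 - <<'E'
from h import *
C=cam("top"); b,d=ctrl.read_camera("top"); b2,d2=ctrl.read_camera("scene")
cv2.imwrite("pics/s4.png",cv2.resize(b2[130:330,330:530],None,fx=3,fy=3))
C=cam("wrist"); s=ctrl.observe(); b,d=ctrl.read_camera("wrist"); P=cloud(C,d); tcp=np.array(s["tcp_pos"])
Q=R.from_quat(s["orientation"]).as_matrix(); L=(P-tcp)@Q
q=L[(L[...,2]>.078)&(L[...,2]<.1)&(abs(L[...,1])<.035)&(L[...,0]>.02)&(L[...,0]<.06)]; print("fork",len(q),q.max(0),np.median(q,0))
q=L[(L[...,2]>.055)&(L[...,2]<.078)&(abs(L[...,1])<.04)&(L[...,0]>-.02)&(L[...,0]<.06)]; print("cap",len(q),q.min(0),q.max(0))
q=P[(P[...,2]<.02)&(P[...,2]>.009)&(P[...,1]>.2)&(P[...,1]<.43)&(P[...,0]<.6)]; print("rim",len(q),q.min(0),q.max(0))
E
python3 go.py 0.481 0.319 0.1 -0.06
```

```text
fork 922 [0.03726135 0.03006699 0.09295024] [ 0.02843671 -0.00248283  0.08607369]
cap 4220 [-0.01999497 -0.0293263   0.06258696] [0.02885853 0.02993891 0.07790411]
rim 2668 [0.36497435 0.22838744 0.00900124] [0.59984387 0.41622425 0.01998509]
t 15.375 pos [0.4814525  0.3183173  0.20994318] phi -0.08421701632139261 tool z [ 1.93689837e-04 -1.92295885e-04 -9.99999963e-01]
delta [-0.0005 -0.0007  0.1099] turn -0.0242
```

View pics/s4.png

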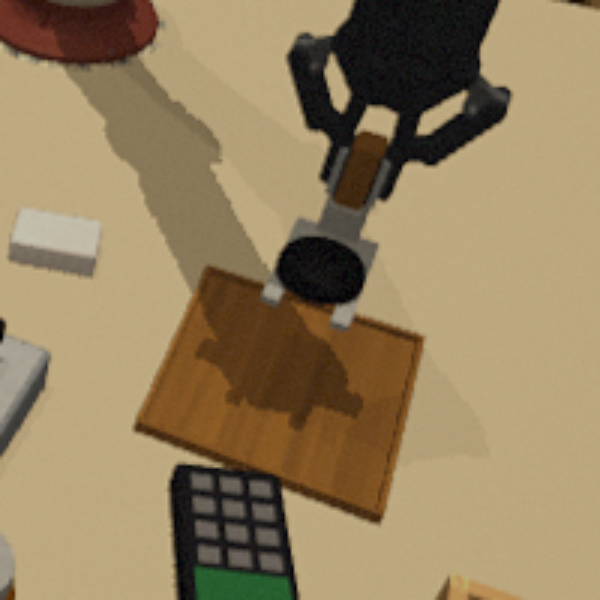

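The cap sits centred on the fork, at crop (320,268), over the tray. Lowering now.

>>> nudge_tcp:
  rows:
    - [[0,0,0.004],0]
    - [[0,0,0.013],0]
    - [[0,0,0.026],0]
    - [[0,0,0.04],0]
    - [[0,0,0.054],0]
    - [[0,0,0.068],0]
    - [[0,0,0.08],0]
    - [[0,0,0.091],0]
    - [[0,0,0.1],0]
    - [[0,0,0.106],0]
    - [[0,0,0.109],0]
    - [[0,0,0.11],0]

```text
t: 16.88
tcp_pos: [0.4813, 0.319, 0.0999]
orientation: [0.999, -0.042, 0.0, -0.0]
force: [-1.1, 0.8, -2.0]
gripper_width: 0.0188
grip_force: 113.1
```

>>> nudge_tcp:
  rows:
    - [[0,0,0.0005],0]
    - [[0,0,0.001],0]
    - [[0,0,0.0015],0]
    - [[0,0,0.0015],0]

```text
t: 17.38
tcp_pos: [0.4812, 0.3189, 0.0984]
orientation: [0.999, -0.042, 0.0, -0.0]
force: [-0.8, -0.2, -3.0]
gripper_width: 0.0187
grip_force: 113.1
```

```bash
python3 - <<'E'
from h import *
C=cam("wrist"); s=ctrl.observe(); b,d=ctrl.read_camera("wrist"); P=cloud(C,d); L=(P-np.array(s["tcp_pos"]))@R.from_quat(s["orientation"]).as_matrix()
q=L[(L[...,2]>.08)&(L[...,2]<.09)&(abs(L[...,1])<.032)&(L[...,0]>.025)&(L[...,0]<.04)]; f=L[(abs(L[...,1])<.05)&(L[...,0]>.05)&(L[...,0]<.07)]
print("fork top",np.median(q[:,2]),"floor",np.median(f[:,2]),s["force"])
E
```

```text
fork top 0.08600009340054252 floor 0.09403379846278666 [-0.76478852 -0.20338582 -3.00875057]
```

>>> nudge_tcp:
  rows:
    - [[0,0,0.0005],0]
    - [[0,0,0.001],0]
    - [[0,0,0.0015],0]
    - [[0,0,0.0018],0]
    - [[0,0,0.0018],0]
    - [[0,0,0.0018],0]

```text
t: 18.18
tcp_pos: [0.4811, 0.3189, 0.0966]
orientation: [0.999, -0.042, -0.0, -0.0]
force: [0.4, -0.2, -2.5]
gripper_width: 0.0187
grip_force: 113.4
```

```bash
python3 - <<'E'
from h import *
C=cam("wrist"); s=ctrl.observe(); b,d=ctrl.read_camera("wrist"); P=cloud(C,d); L=(P-np.array(s["tcp_pos"]))@R.from_quat(s["orientation"]).as_matrix()
q=L[(L[...,2]>.08)&(L[...,2]<.09)&(abs(L[...,1])<.032)&(L[...,0]>.025)&(L[...,0]<.04)]; f=L[(abs(L[...,1])<.05)&(L[...,0]>.05)&(L[...,0]<.07)]
print("gap",np.median(f[:,2])-np.median(q[:,2])-.006)
E
```

```text
gap 0.00018055847789314426
```

>>> nudge_tcp:
  rows:
    - [[0,0,0.0003],0]
    - [[0,0,0.0005],0]
    - [[0,0,0.0005],0]
    - [[0,0,0.0005],0]
  grip_n: 20

```text
t: 18.73
tcp_pos: [0.4812, 0.3189, 0.0965]
orientation: [0.999, -0.042, 0.0, -0.0]
force: [-1.6, -1.7, 4.8]
gripper_width: 0.0189
grip_force: 114.1
```

>>> nudge_tcp:
  rows:
    - [[0,0,0],0]
    - [[0,0,0],0]
    - [[0,0,0],0]
    - [[0,0,0],0]
    - [[0,0,0],0]
    - [[0,0,0],0]
    - [[0,0,0],0]
    - [[0,0,0],0]
  jaw: 0.06

```text
t: 19.73
tcp_pos: [0.4812, 0.3189, 0.0961]
orientation: [0.999, -0.042, 0.0, -0.0]
force: [-0.2, -1.4, 0.5]
gripper_width: 0.0598
grip_force: 0.0
```

Contact was felt (+7 N) and the gripper has released. I'll retreat straight up and check.

>>> nudge_tcp:
  rows:
    - [[0,0,-0.005],0]
    - [[0,0,-0.02],0]
    - [[0,0,-0.045],0]
    - [[0,0,-0.075],0]
    - [[0,0,-0.105],0]
    - [[0,0,-0.135],0]
    - [[0,0,-0.15],0]
    - [[0,0,-0.15],0]

```text
t: 20.72
tcp_pos: [0.4816, 0.3192, 0.2474]
orientation: [0.999, -0.042, 0.001, -0.001]
force: [-0.1, -0.8, -0.4]
gripper_width: 0.0598
grip_force: 0.0
```

>>> nudge_tcp:
  rows:
    - [[-0.02,0,0],0]
    - [[-0.02,0,0],0]
    - [[-0.02,0,0],0]
    - [[-0.02,0,0],0]

```text
t: 21.22
tcp_pos: [0.4619, 0.3202, 0.2456]
orientation: [0.999, -0.042, 0.0, 0.0]
force: [-0.2, 0.2, -0.7]
gripper_width: 0.06
grip_force: 0.0
```

```bash
python3 - <<'E'
from h import *
b2,d2=ctrl.read_camera("scene"); cv2.imwrite("pics/s5.png",cv2.resize(b2[130:330,330:530],None,fx=3,fy=3)); print(ctrl.observe()["force"])
E
```

```text
[0.55707115 0.44608889 0.64209587]
```

View pics/s5.png

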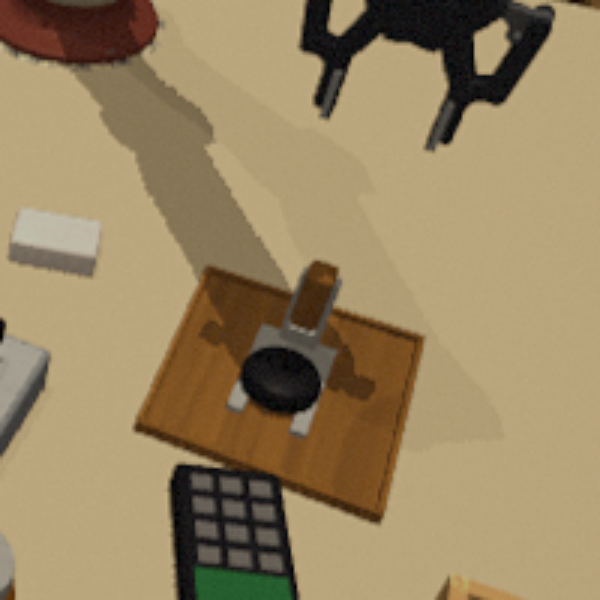

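The puller stands upright in the tray with the cap on its fork, at crop (282,380), and the gripper is clear.

```bash
python3 -c "
from rig import ctrl
print(ctrl.hand_in())"
```

```text
the job is handed in; nothing more can be done
None
```

The big round cap is off its post and resting on the puller's fork. The puller stands upright in the wooden tray with the gripper clear, and I handed the job in at about 21 s of the 56 s allowed.

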